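# Pack the pastry cutter into the clip-lid box and close it up

### The job

Baking is over: set the round pastry cutter gently, right way up (handle on top), in the free compartment of the clip-lid box, next to the tin. Then shut the lid fully and, last, fold the clip on the box's near side over until it lies flat on the lid. Leave the tin in its compartment and the square cutter, mug and bowl where they are.

Things in the scene. Friction and masses are not known exactly. Their poses are not given: they have to be found in the camera images.
- box: white plastic storage box, fixed to the table, 150 (x) by 270 (y) by 80 high, walls and floor 4 thick; a low divider (40 high above the table, 3 thick) at its middle splits it into two compartments of 142 (x) by 130 (y), a left (+y) and a right (-y). Origin: centre of the underside; its -x side is the near one with the clip, its +x side carries the lid's hinge.
- pad: cork pad, 136 (x) by 124 (y) by 3 thick, lying fixed on the floor of the free compartment (left or right, differs from run to run). Origin: centre of its underside, 4 above the table; axes parallel to the box's.
- tin: closed metal tin with a paper band, 60 diameter, 66 high, 0.2 kg, standing in the other compartment. Origin: centre of its underside. To be left there.
- cutter: round pastry cutter: steel ring 66 diameter, 30 high, open at both ends, standing on the table, with a wooden bar handle over it on two straps: bar 62 long (along the cutter's x), 16 wide (y), 18 thick, flat-sided, its centre 57 above the origin, its top at 66. Free space beneath the bar. 0.09 kg. Origin: centre of the ring's underside, z up to the handle.
- square_cutter: square pastry cutter, 64 by 64, 30 high, with the same bar handle (top at 66). Origin: centre of the underside. To be left alone.
- mug: white mug, 74 diameter, 85 high, handle at its +y side. Origin: centre of the underside. To be left alone.
- bowl: white bowl, 110 rim diameter, 50 high. Origin: centre of the underside. To be left alone.
- lid (a joint): angle of the lid about its hinge on the box's far (+x) rim, rad: 0 shut and level, 1.57 upright, 1.9 leaning away from the robot (limit). A stiff hinge: it stays where it is left (about 1.5 to 3 N at the front edge moves it).
- lid_hinge (a point): middle of the lid's hinge line, which runs along the box's y at 80 above the table, at the box's far rim (75 towards +x from the box's centre).
- lid_edge (a point): middle of the lid's free edge, on its outer face: 150 from the hinge line. The lid is 150 by 270 by 8 thick; shut, its outer (top) face is 88 above the table.
- clip (a joint): angle of the clip about its pivot at the box's near (-x) rim, rad: 0 folded over flat on the shut lid, 1.57 upright, 2.2 leaning out towards the robot (limit). A stiff pivot: it stays where it is left (1 to 2 N at its tip moves it).
- clip_pivot (a point): middle of the clip's pivot line, along the box's y: 83 towards -x from the box's centre, 88 above the table.
- clip_tip (a point): middle of the clip's free edge, on its outer face (the upper face when folded flat). The clip is a plate 50 long from the pivot, 70 wide (box's y), 6 thick, its outer face 8 off the pivot line: 96 above the table when flat.
Mind the look-alikes: they are no part of the job. Leave any purple look-alike of the cutter alone.

How it is judged:
On the way, in this order (a step that is already met when the one before it is completed fails the run):
1. the round cutter stands in the free compartment, let go (x of cutter in the frame of pad between -0.05 and 0.05 m and y of cutter in the frame of pad between -0.045 and 0.045 m and z of cutter in the frame of pad between -0.003 and 0.01 m and angle between cutter's own z axis and vertical below 0.2 rad and contact force between the fingers and cutter below 0.1 N), for 0.2 s.
2. the lid is shut (value of joint lid below 0.05 rad and x of cutter in the frame of pad between -0.05 and 0.05 m and y of cutter in the frame of pad between -0.045 and 0.045 m and z of cutter in the frame of pad between -0.003 and 0.01 m and angle between cutter's own z axis and vertical below 0.2 rad), for 0.2 s.
3. the clip is folded flat on the lid (value of joint clip below 0.08 rad and value of joint lid below 0.05 rad), for 0.2 s.
At the end, for the whole second after the job is handed in: Round cutter upright (0.2 rad) on the pad, within 50 mm (box x) and 45 mm (box y) of its centre, under 10 mm above its underside, released, at rest; tin upright on the floor of the other compartment; lid shut (under 0.05 rad); clip flat on it (under 0.08 rad) (all of step 1 and all of step 3 and z of tin in the frame of box between -0.002 and 0.012 m and angle between tin's own z axis and vertical below 0.2 rad and linear speed of cutter below 0.03 m/s); the robot touches nothing.
It fails at once if the cutter is dropped into the box (let go over the box and falling faster than 0.7 m/s) instead of set down (contact force between the fingers and cutter below 0.1 N and horizontal distance between cutter and box below 0.15 m and z of cutter in the frame of box above 0.01 m and linear speed of cutter above 0.7 m/s).
It fails at once if the tin is moved by more than 60 mm or tipped by more than 0.4 rad (distance of tin from where it was at the start of the episode above 0.06 m or angle between tin's own z axis and vertical above 0.4 rad).
It fails at once if the square cutter, the mug or the bowl is moved by more than 30 mm (distance of any of square_cutter, mug, bowl from where it was at the start of the episode above 0.03 m).
It also fails if it takes over 67 s, if anything falls off the work surface, if the arm or the gripper's body presses on something with over 40 N, if the wrist force passes 120 N, or if a joint passes its speed limit or range.

### The arm

A 6-joint arm with a two-finger parallel gripper is mounted at the origin on the work surface. World frame = base frame: x ahead of the robot, y to its left, z up, the work surface at z = 0. Lengths are in m, angles in rad, forces in N, time in s.
With the tool pointing down it reaches from about 0.3 to 0.875 m from the base axis. Payload 6.4 kg.
Tool frame: the origin (TCP) lies midway between the tips of the shut fingers; the grasp point (between the pads) lies 19 mm behind it; z points along the fingers, y is the line along which they close (so a half turn about z gives the same grasp; the last joint's range is limited). The gripper opens to 85 mm and grips with 20 to 120 N. Pads are 22 mm wide; open, the fingers measure 114 mm over their backs; the gripper's body (76 mm by 85 mm) begins 54 mm behind the grasp point. The pads swing forward as they close: fully open they stand 13 mm farther back than shut.
Start: joints at [0.925, 0.181, 1.607, -0, 1.354, -0.206], TCP at [0.245, 0.52, 0.231] pointing down, gripper open.
Joint ranges: [-2.99, 2.99], [-0.89, 2.07], [0.3, 2.58], [-1.14, 4.28], [0, 2.63], [-3.12, 3.12]. Speed limits (rad/s): [2.57, 2.57, 3.01, 3.14, 3.14, 3.14].

### API

Orientations are given as a unit quaternion [w, x, y, z].
In Python, from bench import * gives the robot as it stands.
- The arm moves only by the tool play_rows, never from a script. Its argument "plan" is a list of rows, each a list of 3 entries, a list of its own where there are three numbers: the finger opening in mm, from 0 to 85.4, then the shift along the tool's x, y, z normalised to -1 to 1, where 1 is 40 cm, then the turn about the tool's z normalised to -1 to 1, where 1 is pi rad. A call has 1 to 10 rows; each row is the pose to reach, as a shift and turn from the pose commanded when the call began, along the tool's axes at that moment, turning the shorter way round; what a row does not reach only later rows make up. A row lasts 1/10 s, in which the tool goes at most 50 mm and 8.59 degrees, less where a joint would pass 70% of its speed; a pose out of reach is approached as far as the arm can. A call with a number of a shift or a turn outside -1 to 1 is refused whole. A call with a gripper value outside its range is refused whole. The fingers move at their own pace and stop on an object; the grip force is fixed at half the most. Time passes only in rows, so rows that repeat a pose let the fingers close. It gives the time, the measured TCP pose, the force, the opening and the grip force at its end, in the units of the state.
- get_obs(): the state, without advancing time (a new reading comes with each control period).
- camera(name): name is "scene" or "top" or "wrist"; returns a dict with "image" (400x640x3 uint8, red, green, blue), "range_z" (400x640 float32, m along the optical axis (not along the pixel's ray), 0 where there is no reading), "intrinsics" (3x3 intrinsics, pixels), "rvec" (rotation vector, rad) and "tvec" (3), from world to camera coordinates, as OpenCV has them; the wrist camera has in their place "T_tool_cam" (4x4, takes a point from camera to tool coordinates, whose origin is the TCP and whose axes are the flange's). Camera axes: x right, y down, z forward; pixel columns grow to the right and rows downward; lengths in m; the calibration is good to about 2 mm. A picture is of the moment at which its call begins: read the wrist's pose just before it.
- hand_in(): hands the job in; it is judged then, once.
Trained networks look in a picture, given as the dict that the camera call returned (one of the last four; its "shot" number tells which), for a name from the list of things; names that differ only in an ending like _2 or _b are one class to them, and where a whole thing is asked for, a point or a joint stands for the part that bears it (a point fixed in the world has none). Each returns a list of dicts, best first, with "conf" (0 to 1); they miss things now and then, are a little off and sometimes report something else, mostly with a low value. They report only what shows in the picture. A call takes as long as a camera call. They do not tell look-alikes from the thing itself.
- search_frame(picture, label): "rect" ([centre column, centre row, width, height] in pixels, round what is visible of it).
- masks_of(picture, label): "mask" (400x640 bool, what is visible of it) and "rect" ([centre column, centre row, width, height] in pixels, round what is visible of it).
The state is a dict: "time_s": time; "q": joint angles; "dq": joint speeds; "joint_efforts": joint torques, N m; "eef_pos": TCP position; "eef_rot": TCP orientation; "wrist_force": force on the tool from outside, world axes, zero at the start; "torque": the same for the moment, N m; "opening": opening from 0.0 (shut) to 1.0 (fully open); "grasp_force": force on a finger pad.
Only numpy, scipy, OpenCV 4.12 (cv2) and the standard library are available. Lean on these libraries where they do the work, as an engineer would, in place of code of your own. Each camera call takes 0.05 s, during which the arm holds its last target. There are 200 camera calls.

## Working session

There is one attempt and no reset: what is moved stays moved. The work goes in short steps, Python scripts to look and compute and a tool call to move; the robot and the scene stay as the last step left them, time stands still between calls to the robot, and variables do not carry over. Pictures are saved under pics/ and viewed, at most 10 in all, crops included, and the job is handed in when it is done.

Besides the shell and the picture viewer there is one more tool, called after ">>>" as name(argument=value, ...) on one line, values as JSON. play_rows: Moves the arm, as the interface text tells. Its arguments: {"type":"object","properties":{"plan":{"type":"array","items":{"type":"array"}}},"required":["plan"]}

```bash
mkdir -p pics
cat > h.py <<'E'
from bench import *
import numpy as np, cv2
from scipy.spatial.transform import Rotation as R
def pts(c,o=None):
    """world points for every pixel (400x640x3), nan where no range"""
    K=np.array(c["intrinsics"]);z=np.array(c["range_z"],float);z[z==0]=np.nan
    v,u=np.mgrid[:400,:640]
    p=np.stack([(u-K[0,2])/K[0,0]*z,(v-K[1,2])/K[1,1]*z,z],-1)
    if "T_tool_cam" in c:
        T=np.array(c["T_tool_cam"]);p=p@T[:3,:3].T+T[:3,3]
        w,x,y,zz=o["eef_rot"]
        return p@R.from_quat([x,y,zz,w]).as_matrix().T+np.array(o["eef_pos"])
    M=cv2.Rodrigues(np.array(c["rvec"],float))[0]
    return (p-np.array(c["tvec"]).ravel())@M
def save(c,n,crop=None,s=1):
    im=c["image"][...,::-1]
    if crop: x0,y0,x1,y1=crop; im=im[y0:y1,x0:x1]
    cv2.imwrite("pics/"+n,cv2.resize(im,None,fx=s,fy=s,interpolation=cv2.INTER_CUBIC))
def show():
    o=get_obs();print(o["time_s"],np.round(o["eef_pos"],4),np.round(o["eef_rot"],4),np.round(o["q"],3),np.round(o["wrist_force"],1),o["opening"],o["grasp_force"])
    return o
E
python3 - <<'E'
from h import *
o=show()
for n in ["top","scene"]:
    c=camera(n);P=pts(c);save(c,n+"0.png")
    print(n)
    for l in ["cutter","square_cutter","box","pad","tin","mug","bowl","lid","clip"]:
        for d in masks_of(c,l)[:4]:
            if d["conf"]<.2: continue
            q=P[d["mask"]];q=q[~np.isnan(q[:,0])]
            rgb=c["image"][d["mask"]].mean(0).astype(int)
            print(l,round(d["conf"],2),np.round(d["rect"]),"med",np.round(np.median(q,0),3),"lo",np.round(np.percentile(q,2,0),3),"hi",np.round(np.percentile(q,98,0),3),rgb)
E
```

```text
0.0 [0.2445 0.5198 0.2304] [-4.000e-04  2.181e-01  9.759e-01 -8.000e-04] [ 0.925  0.182  1.608  0.     1.354 -0.206] [ 0.1 -0.9 -0.2] 0.9986569364229753 0.0
top
cutter 0.65 [208. 224.  17.  16.] med [0.471 0.333 0.065] lo [ 0.444  0.305 -0.   ] hi [0.491 0.359 0.071] [113  80  49]
cutter 0.63 [251. 237.  28.  20.] med [0.427 0.205 0.062] lo [ 0.4    0.173 -0.002] hi [0.46  0.234 0.07 ] [ 95  52 106]
cutter 0.59 [238. 180.  24.  20.] med [0.601 0.249 0.047] lo [ 0.575  0.221 -0.001] hi [0.636 0.283 0.07 ] [ 89  47 102]
cutter 0.48 [278. 256.  22.  16.] med [0.373 0.102 0.066] lo [ 0.35   0.072 -0.002] hi [0.392 0.132 0.071] [104  56 123]
square_cutter 0.79 [426. 238.  27.  31.] med [ 0.434 -0.345  0.03 ] lo [ 0.399 -0.385 -0.001] hi [ 0.478 -0.306  0.07 ] [99 82 66]
box 0.71 [302. 179. 102.  80.] med [0.649 0.023 0.075] lo [ 0.497 -0.083  0.001] hi [0.67  0.181 0.231] [121 119 116]
tin 0.57 [324. 190.  20.  20.] med [ 0.572 -0.016  0.07 ] lo [ 0.549 -0.043  0.043] hi [0.6   0.01  0.074] [190 186 190]
mug 0.68 [434. 188.  34.  26.] med [ 0.593 -0.361  0.038] lo [ 0.552 -0.391  0.002] h
[... 1121 characters left out ...]
 [339. 195.  52.  32.] med [0.583 0.126 0.008] lo [0.52  0.079 0.005] hi [0.648 0.174 0.013] [162 130  91]
tin 0.58 [349. 226.  30.  31.] med [ 0.575 -0.033  0.068] lo [ 0.549 -0.049  0.027] hi [0.604 0.002 0.074] [169 169 173]
mug 0.55 [387. 363.  47.  62.] med [ 0.592 -0.351  0.046] lo [ 0.552 -0.397  0.003] hi [ 0.638 -0.32   0.088] [147 149 143]
bowl 0.7 [356. 121.  30.  29.] med [0.684 0.415 0.031] lo [0.637 0.339 0.002] hi [0.727 0.442 0.053] [168 170 163]
lid 0.73 [384. 174.  30. 124.] med [0.661 0.02  0.172] lo [ 0.653 -0.091  0.085] hi [0.673 0.173 0.232] [86 87 94]
clip 0.42 [308. 189.   8.  34.] med [0.495 0.05  0.111] lo [ 0.49   0.014 -0.   ] hi [0.509 0.207 0.141] [107 102  99]
```

Run:
```python
from h import *
for n in ["top","scene"]:
    c=camera(n);P=pts(c)
    if n=="scene": save(c,"s1.png",(220,100,460,280),3)
    else: save(c,"t1.png",(170,110,450,280),2.8)
    def M(l): return masks_of(c,l)
    for d in M("cutter")[:5]:
        q=P[d["mask"]];q=q[q[:,2]>.058];
        if len(q)<8: continue
        r=cv2.minAreaRect((q[:,:2]*1000).astype(np.float32))
        print(n,"cutter",np.round(d["rect"][:2]),np.round(r[0]),np.round(r[1]),round(r[2]),np.round(np.median(q[:,2]),3),len(q), c["image"][d["mask"]].mean(0).astype(int))
    for l in ["lid","clip","tin","pad"]:
      for d in M(l)[:1]:
        q=P[d["mask"]];q=q[q[:,2]>.004]
        m=np.median(q,0);q=q[np.linalg.norm(q-m,axis=1)<.17]
        if l=="tin": q=q[q[:,2]>.06]
        if l=="lid":
            A=np.c_[q[:,1:],np.ones(len(q))];s=np.linalg.lstsq(A,q[:,0],rcond=None)[0];print("lid x=a*y+b*z+c",s, "y",q[:,1].min(),q[:,1].max(),"z",q[:,2].max())
        else: print(l,np.round(np.percentile(q,[3,50,97],axis=0),3), cv2.minAreaRect((q[:,:2]*1000).astype(np.float32)))
    # box rim
    x,y,z=P[...,0],P[...,1],P[...,2]
    k=(z>.074)&(z<.086)&(x>.45)&(x<.70)&(y>-.12)&(y<.21)&~((x>.53)&(x<.63)&(abs(y+.01)<.05))
    q=P[k];print("rim",len(q),cv2.minAreaRect((q[:,:2]*1000).astype(np.float32)))
    nr=q[q[:,0]<.52];print("near rim line",np.polyfit(nr[:,1],nr[:,0],1),np.round(nr.min(0),3),np.round(nr.max(0),3))
```

```text
top cutter [212. 222.] [466. 328.] [17. 62.] 49 0.066 135 [106  83  61]
top cutter [251. 239.] [428. 204.] [62. 16.] 78 0.067 117 [103  60 106]
top cutter [236. 180.] [606. 252.] [61. 16.] 60 0.067 108 [ 86  43 105]
top cutter [282. 256.] [373. 103.] [62. 16.] 65 0.067 118 [101  52 123]
lid x=a*y+b*z+c [0.0331223  0.07587772 0.64609883] y -0.088286937320636 0.18070535999951176 z 0.23523552871827574
clip [[0.489 0.021 0.098]
 [0.492 0.052 0.136]
 [0.497 0.081 0.142]] ((492.9188232421875, 50.85131072998047), (64.61849975585938, 8.182872772216797), 88.38119506835938)
tin [[ 0.551 -0.04   0.062]
 [ 0.575 -0.017  0.071]
 [ 0.6    0.008  0.074]] ((575.6116943359375, -16.643815994262695), (53.72438049316406, 54.31859588623047), 3.015882968902588)
pad [[0.522 0.056 0.005]
 [0.583 0.115 0.008]
 [0.645 0.173 0.012]] ((583.5093994140625, 113.45677185058594), (127.10360717773438, 131.1557159423828), 87.4838638305664)
rim 462 ((580.34033203125, 49.380088806152344), (270.21435546875, 152.0107421875), 88.06159973144531)
near rim line [0.02438376 0.50591477] [ 0.5   -0.083  0.074] [0.519 0.186 0.084
[... 416 characters left out ...]
ip [[0.49  0.014 0.091]
 [0.493 0.032 0.133]
 [0.501 0.079 0.141]] ((496.0570068359375, 49.86809539794922), (72.28009796142578, 12.43034839630127), 87.6965560913086)
tin [[ 0.553 -0.046  0.061]
 [ 0.577 -0.025  0.071]
 [ 0.601  0.003  0.075]] ((577.0238647460938, -21.448688507080078), (56.28928756713867, 54.662681579589844), 3.259491443634033)
pad [[0.522 0.082 0.005]
 [0.584 0.126 0.008]
 [0.647 0.173 0.012]] ((583.262939453125, 112.66637420654297), (134.77442932128906, 138.99847412109375), 84.8243408203125)
rim 792 ((576.21484375, 46.89659118652344), (278.29486083984375, 167.20767211914062), 89.71306610107422)
near rim line [0.02199313 0.50661669] [ 0.492 -0.088  0.074] [0.52  0.186 0.086]
```

View pics/s1.png

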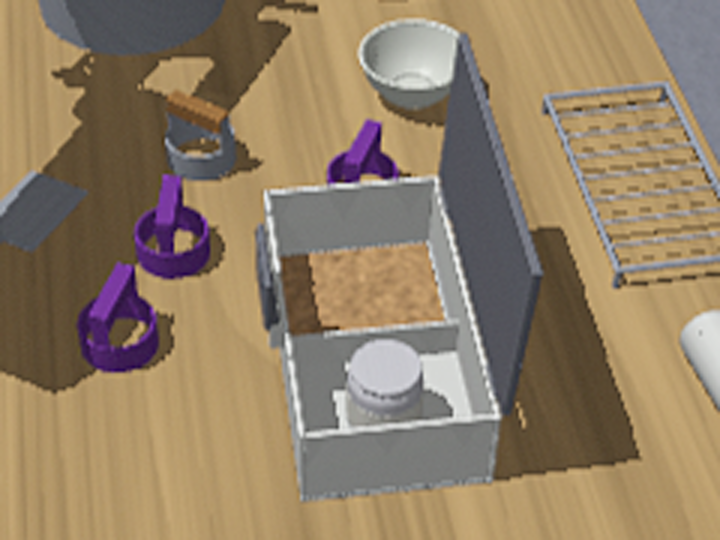

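View pics/t1.png

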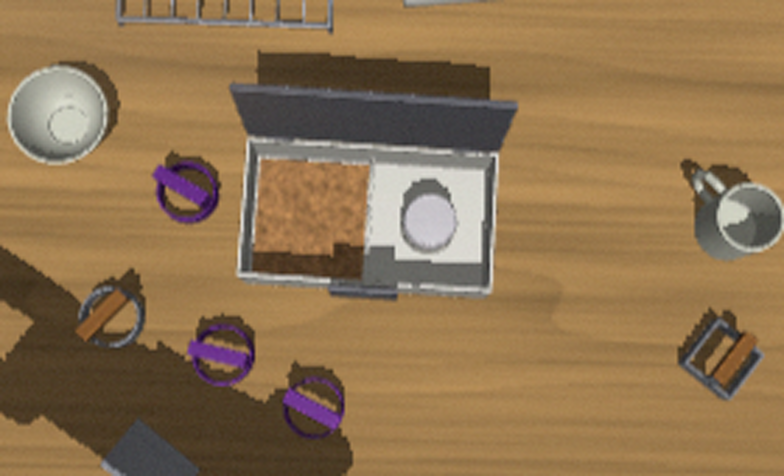

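Of the cutter candidates in the top picture, those at (251,239), (236,180) and (282,256) are purple look-alikes, and the one at (426,238) is the square cutter. The one at (212,222) is the target: steel ring, round, with a wooden bar, and not purple. In the top crop it shows at about (110,315). The pad is on the left (+y) side with the tin on the right. The lid is up and the clip is upright. I'll move over the target and confirm it in a wrist crop.

>>> play_rows(plan=[[85,[-0.708,-0.2,0.0],0.094],[85,[-0.708,-0.2,0.0],0.094],[85,[-0.708,-0.2,0.0],0.094],[85,[-0.708,-0.2,0.0],0.094],[85,[-0.708,-0.2,0.0],0.094],[85,[-0.708,-0.2,0.0],0.094],[85,[-0.708,-0.2,0.0],0.094],[85,[-0.708,-0.2,0.0],0.094],[85,[-0.708,-0.2,0.0],0.094],[85,[-0.708,-0.2,0.0],0.094]])

```text
time_s: 2.6
eef_pos: [0.4659, 0.3284, 0.2313]
eef_rot: [-0.0, 0.358, 0.934, -0.0]
wrist_force: [-0.4, -0.3, -0.7]
opening: 0.995
grasp_force: 0.0
```

```bash
cat > loc.py <<'E'
from h import *
def tool(o,d):
    w,x,y,z=o["eef_rot"];return R.from_quat([x,y,z,w]).as_matrix().T@np.array(d)/.4
E
python3 - <<'E'
from loc import *
o=show();c=camera("wrist");P=pts(c,o);save(c,"w1.png")
for d in masks_of(c,"cutter")[:3]:
    q=P[d["mask"]];q=q[~np.isnan(q[:,0])];t=q[q[:,2]>.058];
    r=cv2.minAreaRect((t[:,:2]*1000).astype(np.float32)) if len(t)>5 else None
    print(d["conf"],np.round(d["rect"]),r,np.percentile(q[:,2],[2,50,99]),np.median(t[:,2]),c["image"][d["mask"]].mean(0).astype(int))
    b=np.array(r[0])/1000
    print("tool shift",tool(o,[b[0]-o["eef_pos"][0],b[1]-o["eef_pos"][1],.04-o["eef_pos"][2]]))
    w,x,y,z=o["eef_rot"];m=R.from_quat([x,y,z,w]).as_matrix();print("tool y angle",np.degrees(np.arctan2(m[1,1],m[0,1])))
E
```

```text
2.6 [0.4659 0.3284 0.2313] [-2.000e-04  3.584e-01  9.336e-01 -0.000e+00] [ 0.406  0.17   1.62   0.     1.352 -0.432] [-0.4 -0.3 -0.7] 0.9949831789081324 0.0
0.8 [146. 232.  79.  55.] ((375.7203369140625, 102.76435089111328), (63.68617630004883, 16.5657901763916), 64.60834503173828) [0.00083648 0.03025512 0.06808929] 0.06664227261435621 [67 34 85]
tool shift [-0.21016007 -0.56989683  0.47816502]
tool y angle 47.99457871319881
0.59 [321. 177.  50.  63.] ((467.5649719238281, 329.2397766113281), (15.033798217773438, 60.5916748046875), 47.80748748779297) [0.00073354 0.04987136 0.06814454] 0.06683469820902652 [167 137 109]
tool shift [-0.00188627  0.0044837   0.47813387]
tool y angle 47.99457871319881
0.58 [230. 218.  60.  56.] ((430.400634765625, 204.7325897216797), (63.06602478027344, 16.05875587463379), 78.21276092529297) [0.00070992 0.0311145  0.06811958] 0.06673630850115256 [68 35 87]
tool shift [-0.14114676 -0.28898979  0.47813938]
tool y angle 47.99457871319881
```

View pics/w1.png

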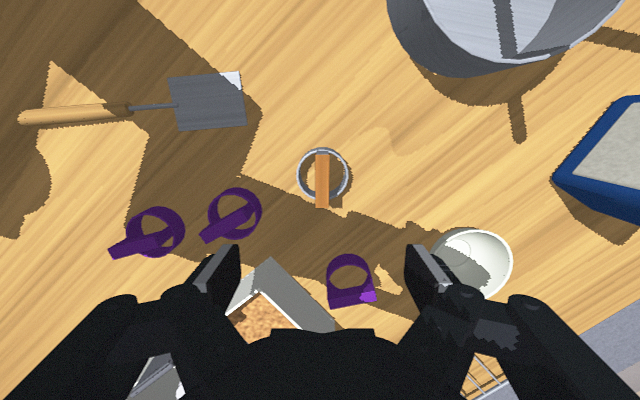

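The wrist picture confirms it: the steel ring with its wooden bar is at (321,177), with the bar lined up for the grasp, and the three purple cutters stand apart. I'll descend and grip.

>>> play_rows(plan=[[60,[-0.002,0.003,0.12],0],[60,[-0.002,0.003,0.24],0],[60,[-0.002,0.003,0.36],0],[60,[-0.002,0.003,0.42],0],[60,[-0.002,0.003,0.478],0],[60,[-0.002,0.003,0.478],0],[0,[-0.002,0.003,0.478],0],[0,[-0.002,0.003,0.478],0],[0,[-0.002,0.003,0.478],0],[0,[-0.002,0.003,0.478],0]])

```text
time_s: 3.7
eef_pos: [0.4697, 0.3284, 0.042]
eef_rot: [0.001, 0.359, 0.933, 0.001]
wrist_force: [-0.2, -0.4, 6.1]
opening: 0.175
grasp_force: 59.5
```

>>> play_rows(plan=[[0,[0,0,0],0],[0,[0,0,0],0],[0,[0,0,0],0],[0,[0,0,0],0],[0,[0,0,-0.1],0],[0,[0,0,-0.2],0],[0,[0,0,-0.3],0],[0,[0,0,-0.4],0],[0,[0,0,-0.4],0],[0,[0,0,-0.4],0]])

```text
time_s: 4.7
eef_pos: [0.4689, 0.3279, 0.2015]
eef_rot: [0.001, 0.359, 0.933, 0.001]
wrist_force: [-0.7, -0.0, -1.4]
opening: 0.174
grasp_force: 59.0
```

Run:
```python
from loc import *
o=show()
t=np.array([.565,.1155]);print(tool(o,[*(t-o["eef_pos"][:2]),0]))
c=camera("scene");P=pts(c)
for d in masks_of(c,"cutter")[:5]:
    q=P[d["mask"]];q=q[~np.isnan(q[:,0])];print(d["conf"],np.round(d["rect"]),np.round(np.percentile(q,[2,50,98],axis=0),3).tolist(),c["image"][d["mask"]].mean(0).astype(int))
```

```text
4.7 [0.4689 0.3279 0.2015] [0.001  0.3593 0.9332 0.001 ] [ 0.403  0.201  1.646  0.     1.292 -0.433] [-0.7 -0.  -1.4] 0.17358599537290045 59.02982532978058
[-5.34329359e-01 -2.32824125e-01  2.39552812e-05]
0.89 [260. 206.  22.  39.] [[0.344, 0.068, 0.002], [0.375, 0.085, 0.03], [0.404, 0.129, 0.07]] [61 30 80]
0.68 [282.  98.  25.  30.] [[0.438, 0.295, 0.162], [0.472, 0.309, 0.183], [0.499, 0.361, 0.227]] [83 81 82]
0.57 [277. 174.  25.  33.] [[0.399, 0.169, 0.001], [0.429, 0.186, 0.026], [0.46, 0.231, 0.069]] [61 31 79]
0.52 [341. 150.  25.  22.] [[0.586, 0.221, 0.001], [0.612, 0.26, 0.055], [0.639, 0.282, 0.07]] [65 31 85]
```

>>> play_rows(plan=[[0,[-0.1,-0.044,0],0],[0,[-0.2,-0.087,0],0],[0,[-0.3,-0.131,0],0],[0,[-0.4,-0.175,0],0],[0,[-0.48,-0.21,0],0],[0,[-0.534,-0.233,0],0],[0,[-0.534,-0.233,0],0],[0,[-0.534,-0.233,0.1],0],[0,[-0.534,-0.233,0.2],0],[0,[-0.534,-0.233,0.2],0]])

```text
time_s: 5.8
eef_pos: [0.5581, 0.116, 0.1128]
eef_rot: [-0.007, 0.359, 0.933, -0.002]
wrist_force: [-1.4, -0.0, -1.2]
opening: 0.174
grasp_force: 58.9
```

Run:
```python
from loc import *
o=show();c=camera("scene");P=pts(c);save(c,"s2.png",(240,80,440,230),3.5)
for n in ["scene","top"]:
  c=camera(n);P=pts(c)
  for d in masks_of(c,"cutter")[:5]:
    q=P[d["mask"]];q=q[~np.isnan(q[:,0])]
    if np.linalg.norm(np.median(q,0)[:2]-[.565,.115])<.06: print(n,d["conf"],np.round(d["rect"]),np.round(np.percentile(q,[2,50,98],axis=0),3).tolist())
```

```text
5.8 [0.5581 0.116  0.1128] [-0.0068  0.3592  0.9332 -0.0025] [-0.003  0.313  1.703  0.     1.14  -0.84 ] [-1.4 -0.  -1.2] 0.17445809623210137 58.86009871959686
scene 0.96 [331. 174.  27.  32.] [[0.528, 0.082, 0.077], [0.56, 0.096, 0.099], [0.587, 0.146, 0.143]]
top 0.51 [277. 200.  10.   0.] [[0.529, 0.103, 0.052], [0.533, 0.118, 0.11], [0.544, 0.139, 0.148]]
```

View pics/s2.png

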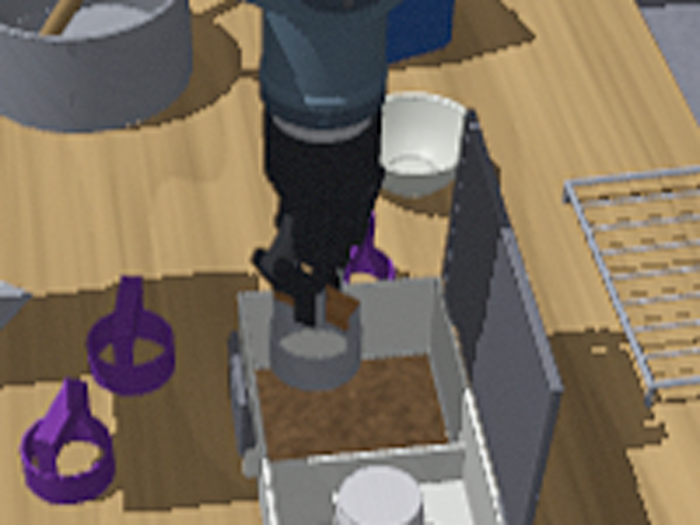

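The scene picture shows the cutter hanging upright over the cork compartment, at about (315,340), clear of the walls. I'll let it settle and then lower it.

>>> play_rows(plan=[[0,[0,0,0.06],0],[0,[0,0,0.1],0],[0,[0,0,0.1],0],[0,[0,0,0.1],0]])

```text
time_s: 6.45
eef_pos: [0.5653, 0.1154, 0.0816]
eef_rot: [0.001, 0.359, 0.933, 0.0]
wrist_force: [-0.7, -0.2, -1.3]
opening: 0.173
grasp_force: 59.0
```

Lowering to z 0.049, the height measured from grip to ring underside plus the 7 mm pad top.

>>> play_rows(plan=[[0,[0,0,0.03],0],[0,[0,0,0.055],0],[0,[0,0,0.07],0],[0,[0,0,0.078],0],[0,[0,0,0.081],0],[0,[0,0,0.081],0],[0,[0,0,0.081],0]])

```text
time_s: 7.15
eef_pos: [0.5637, 0.1153, 0.0491]
eef_rot: [-0.001, 0.359, 0.933, -0.001]
wrist_force: [-9.5, -0.3, 15.0]
opening: 0.17
grasp_force: 61.2
```

Run:
```python
from loc import *
o=show();c=camera("scene");P=pts(c)
for d in masks_of(c,"cutter")[:5]:
    q=P[d["mask"]];q=q[~np.isnan(q[:,0])]
    if np.linalg.norm(np.median(q,0)[:2]-[.565,.115])<.06: print(d["conf"],np.round(d["rect"]),np.round(np.percentile(q,[2,50,98],axis=0),3).tolist())
```

```text
7.15 [0.5637 0.1153 0.0491] [-8.000e-04  3.592e-01  9.333e-01 -5.000e-04] [-0.004  0.41   1.725 -0.     1.009 -0.84 ] [-9.5 -0.3 15. ] 0.17038792444370374 61.21642291545868
0.64 [331. 196.  29.  28.] [[0.531, 0.082, 0.008], [0.558, 0.094, 0.031], [0.591, 0.142, 0.075]]
```

It's resting on the pad with about 15 N of contact, so I'll release and rise.

>>> play_rows(plan=[[20,[0,0,-0.002],0],[30,[0,0,-0.003],0],[40,[0,0,-0.003],0],[40,[0,0,-0.003],0],[40,[0,0,-0.003],0],[40,[0,0,-0.05],0],[40,[0,0,-0.15],0],[40,[0,0,-0.27],0],[40,[0,0,-0.39],0],[40,[0,0,-0.5],0]])

```text
time_s: 8.25
eef_pos: [0.5643, 0.1153, 0.25]
eef_rot: [0.0, 0.359, 0.933, 0.0]
wrist_force: [0.6, 0.3, -0.1]
opening: 0.463
grasp_force: 0.0
```

>>> play_rows(plan=[[0,[0,0,-0.06],0],[0,[0,0,-0.06],0],[0,[0,0,-0.06],0],[0,[0,0,-0.06],0]])

```text
time_s: 8.65
eef_pos: [0.5633, 0.1153, 0.2696]
eef_rot: [-0.002, 0.359, 0.933, -0.001]
wrist_force: [-0.6, 0.2, -0.2]
opening: -0.0
grasp_force: 0.0
```

Run:
```python
from loc import *
o=show()
for n in ["scene","top"]:
  c=camera(n);P=pts(c)
  if n=="scene": save(c,"s3.png",(240,80,440,230),3.5)
  for l in ["cutter","tin","lid","clip"]:
   for d in masks_of(c,l)[:5]:
    q=P[d["mask"]];q=q[~np.isnan(q[:,0])]
    if l!="cutter" or np.linalg.norm(np.median(q,0)[:2]-[.565,.115])<.06: print(n,l,d["conf"],np.round(d["rect"]),np.round(np.percentile(q,[2,50,98],axis=0),3).tolist())
```

```text
8.65 [0.5633 0.1153 0.2696] [-1.600e-03  3.594e-01  9.332e-01 -6.000e-04] [-0.004  0.153  1.561 -0.     1.431 -0.84 ] [-0.6  0.2 -0.2] -0.00038815677742099695 0.0
scene cutter 0.66 [332. 193.  27.  33.] [[0.532, 0.082, 0.008], [0.558, 0.102, 0.038], [0.591, 0.149, 0.076]]
scene tin 0.59 [347. 229.  28.  33.] [[0.549, -0.049, 0.026], [0.575, -0.033, 0.068], [0.604, 0.004, 0.074]]
scene lid 0.61 [381. 175.  28. 128.] [[0.653, -0.091, 0.085], [0.661, 0.019, 0.171], [0.673, 0.171, 0.232]]
scene lid 0.17 [341. 196.  53.  36.] [[0.52, 0.08, 0.004], [0.608, 0.125, 0.008], [0.649, 0.174, 0.013]]
scene clip 0.64 [309. 189.   7.  32.] [[0.49, 0.014, 0.09], [0.493, 0.032, 0.133], [0.502, 0.081, 0.142]]
top cutter 0.47 [276. 194.   7.  12.] [[0.535, 0.115, 0.027], [0.552, 0.128, 0.074], [0.578, 0.142, 0.079]]
top tin 0.57 [324. 191.  21.  24.] [[0.548, -0.043, 0.005], [0.572, -0.016, 0.069], [0.601, 0.011, 0.075]]
top lid 0.75 [327. 151.  58.  19.] [[0.651, -0.087, 0.001], [0.659, -0.013, 0.174], [0.732, 0.057, 0.233]]
top clip 0.51 [304. 217.  16.   6.] [[0.489, 0.021, 0.095], [0.491, 0.045, 0.136], [0.497, 0.067, 0.141]]
```

View pics/s3.png

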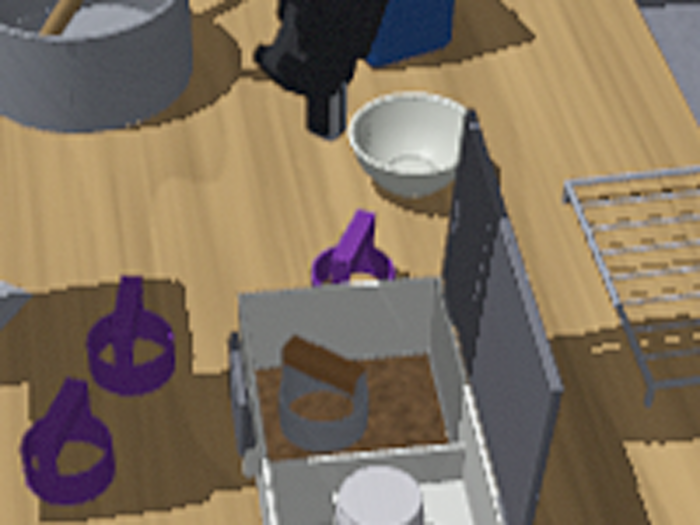

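The cutter stands upright on the cork pad at about (322,395) in the crop, with the tin untouched. Next I'll align the tool with the box and go over behind the lid.

>>> play_rows(plan=[[0,[0,0,-0.02],-0.223],[0,[0,0,-0.02],-0.223],[0,[0,0,-0.02],-0.223],[0,[0,0,-0.02],-0.223],[0,[0,0,-0.02],-0.223],[0,[0,0,-0.02],-0.223],[0,[0,0,-0.02],-0.223],[0,[0,0,-0.02],-0.223]])

```text
time_s: 9.95
eef_pos: [0.5643, 0.1153, 0.2797]
eef_rot: [0.0, 0.018, 1.0, -0.0]
wrist_force: [-0.1, 0.1, 0.3]
opening: 0.001
grasp_force: 0.0
```

Run:
```python
from loc import *
o=show(); p=np.array(o["eef_pos"])
for t in ([.72,.125,p[2]],[.72,.125,.195]): print(tool(o,np.array(t)-p))
c=camera("top");P=pts(c);k=(P[...,2]>.22)&(P[...,2]<.24)&(P[...,0]>.64)&(P[...,0]<.72)&(P[...,1]>-.09)&(P[...,1]<.19)
q=P[k];print(len(q),np.percentile(q,[1,50,99],axis=0))
```

```text
9.95 [0.5643 0.1153 0.2797] [ 1.000e-04  1.830e-02  9.998e-01 -0.000e+00] [-0.004  0.146  1.548 -0.     1.447 -1.539] [-0.1  0.1  0.3] 0.000893207639297849 0.0
[-3.87996484e-01  3.84424533e-02  3.96882153e-05]
[-0.38797455  0.0384451   0.21189303]
222 [[ 0.658504   -0.08668268  0.22043739]
 [ 0.66372795 -0.01637481  0.22908972]
 [ 0.67042557  0.05668929  0.23366569]]
```

>>> play_rows(plan=[[0,[-0.11,0.02,0],0],[0,[-0.22,0.038,0],0],[0,[-0.33,0.038,0],0],[0,[-0.388,0.038,0],0],[0,[-0.388,0.038,0],0],[0,[-0.388,0.038,0],0],[0,[-0.388,0.038,0.1],0],[0,[-0.388,0.038,0.212],0],[0,[-0.388,0.038,0.212],0],[0,[-0.388,0.038,0.212],0]])

```text
time_s: 11.0
eef_pos: [0.7188, 0.1253, 0.1952]
eef_rot: [-0.001, 0.017, 1.0, -0.0]
wrist_force: [0.7, 0.5, 1.0]
opening: -0.005
grasp_force: 0.0
```

>>> play_rows(plan=[[0,[0.06,0,0],0],[0,[0.11,0,-0.004],0],[0,[0.15,0,-0.005],0],[0,[0.185,0,-0.005],0],[0,[0.225,0,0.005],0],[0,[0.26,0,0.02],0],[0,[0.295,0,0.04],0],[0,[0.325,0,0.062],0],[0,[0.325,0,0.062],0],[0,[0.325,0,0.062],0]])

```text
time_s: 12.0
eef_pos: [0.5917, 0.1297, 0.1732]
eef_rot: [0.002, 0.017, 1.0, 0.0]
wrist_force: [0.5, -0.4, -0.4]
opening: 0.001
grasp_force: 0.0
```

Run:
```python
from loc import *
o=show();c=camera("scene");P=pts(c);save(c,"s4.png",(240,80,440,230),3.5)
```

```text
12.0 [0.5917 0.1297 0.1732] [2.300e-03 1.730e-02 9.998e-01 1.000e-04] [ 0.02   0.3    1.584 -0.     1.253 -1.516] [ 0.5 -0.4 -0.4] 0.0007172489127591108 0.0
```

View pics/s4.png

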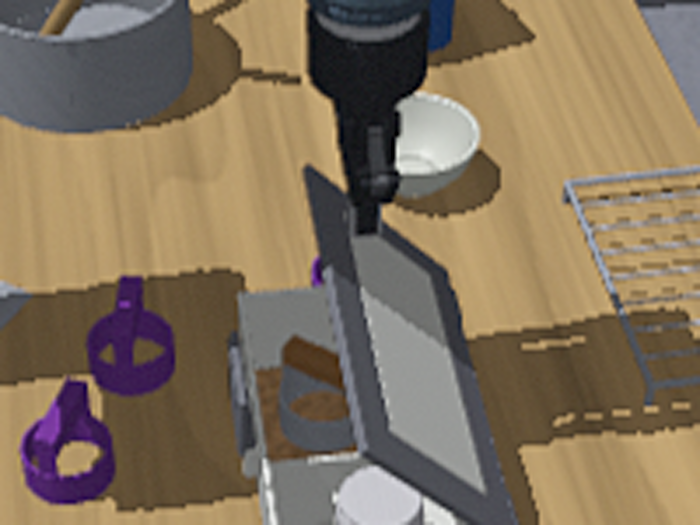

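The lid is about half shut, with the fingers behind it at about (365,225) in the crop. Continuing the arc.

>>> play_rows(plan=[[0,[0.03,0,0.03],0],[0,[0.053,0,0.06],0],[0,[0.075,0,0.095],0],[0,[0.088,0,0.13],0],[0,[0.098,0,0.16],0],[0,[0.103,0,0.185],0],[0,[0.103,0,0.205],0],[0,[0.103,0,0.212],0],[0,[0.103,0,0.215],0],[0,[0.103,0,0.215],0]])

```text
time_s: 13.05
eef_pos: [0.5489, 0.1311, 0.0876]
eef_rot: [-0.001, 0.017, 1.0, -0.0]
wrist_force: [-16.3, -1.7, 31.2]
opening: -0.003
grasp_force: 16.0
```

```bash
cat > st.py <<'E'
from loc import *
o=show()
for n in ["scene","top"]:
    c=camera(n);P=pts(c)
    for l in ["lid","clip"]:
        d=masks_of(c,l)
        if not d: continue
        q=P[d[0]["mask"]];q=q[~np.isnan(q[:,0])];q=q[q[:,2]>.07]
        A=np.c_[q[:,:2],np.ones(len(q))];print(n,l,d[0]["conf"],np.round(np.percentile(q,[2,50,98],axis=0),3).tolist(),"slope",np.round(np.linalg.lstsq(A,q[:,2],rcond=None)[0],3))
E
python3 st.py
```

```text
13.05 [0.5489 0.1311 0.0876] [-6.000e-04  1.690e-02  9.999e-01 -3.000e-04] [ 2.400e-02  3.290e-01  1.741e+00 -1.000e-03  1.072e+00 -1.512e+00] [-16.3  -1.7  31.2] -0.0034957614982244855 15.998351181624457
scene lid 0.84 [[0.508, -0.087, 0.086], [0.581, 0.023, 0.09], [0.65, 0.171, 0.093]] slope [0.001 0.002 0.089]
scene clip 0.48 [[0.489, 0.015, 0.088], [0.493, 0.032, 0.127], [0.502, 0.08, 0.142]] slope [-0.931  0.193  0.573]
top lid 0.77 [[0.506, -0.081, 0.085], [0.572, 0.002, 0.089], [0.648, 0.162, 0.093]] slope [ 0.002 -0.     0.088]
top clip 0.42 [[0.489, 0.021, 0.103], [0.491, 0.047, 0.137], [0.495, 0.076, 0.142]] slope [ 3.644 -0.025 -1.659]
```

The lid is flat, its top at 88–90 mm in both views and the finger pressing at 31 N. Next I'll go up and round to the near side of the clip.

>>> play_rows(plan=[[0,[0,0,-0.1],0],[0,[0,0,-0.2],0],[0,[0,0,-0.29],0],[0,[0.1,-0.08,-0.29],0],[0,[0.19,-0.15,-0.29],0],[0,[0.275,-0.215,-0.29],0],[0,[0.275,-0.215,-0.29],0],[0,[0.275,-0.215,-0.19],0],[0,[0.275,-0.215,-0.11],0],[0,[0.275,-0.215,-0.11],0]])

```text
time_s: 14.35
eef_pos: [0.4331, 0.0494, 0.1244]
eef_rot: [-0.004, 0.017, 1.0, 0.001]
wrist_force: [-0.6, -0.1, -0.1]
opening: -0.0
grasp_force: 0.0
```

```bash
python3 st.py
```

```text
14.35 [0.4331 0.0494 0.1244] [-3.900e-03  1.740e-02  9.998e-01  6.000e-04] [-0.16   0.003  2.035  0.     1.111 -1.696] [-0.6 -0.1 -0.1] -8.469431356920516e-05 0.0
scene lid 0.9 [[0.508, -0.086, 0.086], [0.578, 0.028, 0.09], [0.65, 0.172, 0.093]] slope [0.001 0.001 0.089]
scene clip 0.59 [[0.49, 0.013, 0.086], [0.493, 0.032, 0.128], [0.503, 0.08, 0.141]] slope [-1.809  0.146  1.008]
top lid 0.62 [[0.508, -0.08, 0.085], [0.583, 0.046, 0.089], [0.652, 0.179, 0.094]] slope [-0.165  0.007  0.187]
```

>>> play_rows(plan=[[0,[-0.05,0,0],0],[0,[-0.1,0,0],0],[0,[-0.13,0,0],0],[0,[-0.155,0,0.005],0],[0,[-0.18,0,0.02],0],[0,[-0.2,0,0.038],0],[0,[-0.212,0,0.058],0],[0,[-0.22,0,0.08],0],[0,[-0.22,0,0.09],0],[0,[-0.22,0,0.093],0]])

```text
time_s: 15.65
eef_pos: [0.525, 0.0458, 0.095]
eef_rot: [0.0, 0.017, 1.0, -0.0]
wrist_force: [-17.1, 1.1, 47.6]
opening: -0.0
grasp_force: 23.6
```

>>> play_rows(plan=[[0,[0,0,0],0],[0,[0,0,0],0]])

```text
time_s: 15.85
eef_pos: [0.5249, 0.0458, 0.0951]
eef_rot: [0.001, 0.017, 1.0, -0.0]
wrist_force: [-13.5, 1.1, 39.1]
opening: -0.001
grasp_force: 19.5
```

```bash
python3 st.py
```

```text
15.85 [0.5249 0.0458 0.0951] [ 9.000e-04  1.690e-02  9.999e-01 -4.000e-04] [-1.380e-01  2.420e-01  1.837e+00 -1.000e-03  1.061e+00 -1.675e+00] [-13.5   1.1  39.1] -0.0006226970855859886 19.48075815103948
scene lid 0.96 [[0.507, -0.088, 0.085], [0.591, 0.005, 0.09], [0.652, 0.169, 0.093]] slope [-0.001  0.003  0.09 ]
scene clip 0.67 [[0.494, 0.014, 0.091], [0.511, 0.035, 0.097], [0.544, 0.081, 0.1]] slope [0.027 0.005 0.082]
top lid 0.91 [[0.506, -0.083, 0.084], [0.595, 0.007, 0.089], [0.653, 0.182, 0.093]] slope [-0.003  0.001  0.091]
top clip 0.63 [[0.487, 0.018, 0.086], [0.497, 0.055, 0.096], [0.512, 0.085, 0.276]] slope [-5.247  0.328  2.714]
```

The clip lies flat at 96–97 mm. I'll withdraw straight up and check.

>>> play_rows(plan=[[0,[0,0,-0.05],0],[0,[0,0,-0.15],0],[0,[0,0,-0.25],0],[0,[0.1,0,-0.35],0],[0,[0.2,0,-0.35],0],[0,[0.2,0,-0.35],0],[0,[0.2,0,-0.35],0],[0,[0.2,0,-0.35],0]])

```text
time_s: 16.95
eef_pos: [0.4442, 0.0486, 0.2303]
eef_rot: [-0.0, 0.017, 1.0, 0.0]
wrist_force: [-0.8, -0.4, -0.3]
opening: 0.001
grasp_force: 0.0
```

```bash
python3 st.py
python3 - <<'E'
from h import *
c=camera("scene");save(c,"s5.png",(220,80,460,280),3)
E
```

```text
16.95 [0.4442 0.0486 0.2303] [-3.000e-04  1.730e-02  9.998e-01  0.000e+00] [-0.158 -0.116  1.914 -0.     1.344 -1.694] [-0.8 -0.4 -0.3] 0.0011625811914454068 0.0
scene lid 0.7 [[0.508, -0.087, 0.086], [0.585, 0.017, 0.09], [0.651, 0.174, 0.093]] slope [-0.001  0.002  0.09 ]
scene clip 0.7 [[0.494, 0.014, 0.091], [0.52, 0.045, 0.097], [0.547, 0.082, 0.101]] slope [0.027 0.007 0.083]
top lid 0.8 [[0.524, -0.08, 0.085], [0.599, 0.04, 0.089], [0.651, 0.178, 0.093]] slope [-0.031  0.003  0.108]
```

View pics/s5.png

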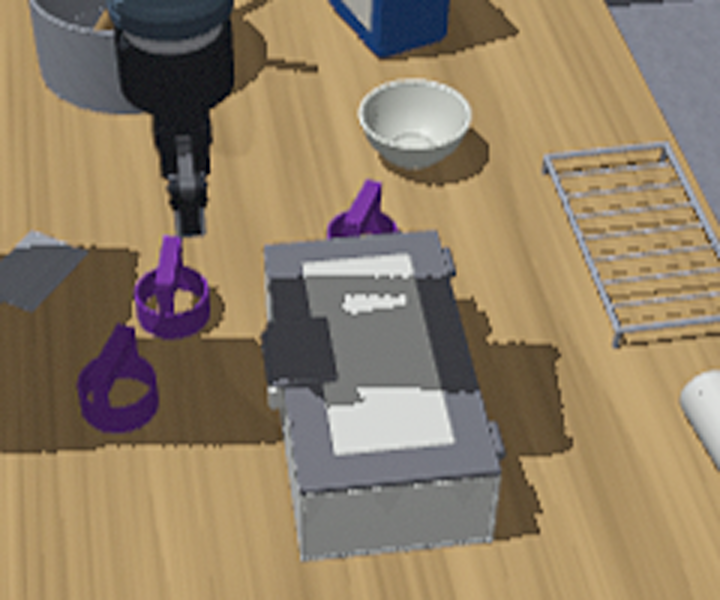

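The lid is shut, the clip lies flat on it at about (300,350), and the arm is clear of everything.

```bash
python3 -c "
from bench import *
print(hand_in())"
```

```text
the job is handed in; nothing more can be done
None
```

The job is handed in, though no verdict came back: the round cutter was set upright on the cork pad, then the lid was shut and the clip folded flat (both checked from camera depth), with the tin still in its compartment and the square cutter, mug and bowl never approached.

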